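Ready the chilled ice pail: snap its dial knob on and lid it

ROBOT

A 7-joint arm with a two-finger parallel gripper is mounted at the origin on the work surface. World frame = base frame: x ahead of the robot, y to its left, z up, the work surface at z = 0. Lengths are in m, angles in rad, forces in N, time in s.
With the tool pointing down it reaches from about 0.35 to 0.9 m from the base axis. Payload 8.1 kg.
Tool frame: the origin (TCP) lies between the finger pads; the fingertips stand 14 mm ahead of it and the grasp point (between the pads) lies 5 mm behind it (robot.tcp_to_tips is the distance from the TCP to the fingertips, in m); z points along the fingers, y is the line along which they close (so a half turn about z gives the same grasp; the last joint's range is limited). The gripper opens to 85 mm and grips with 20 to 120 N. Pads are 22 mm wide; open, the fingers measure 114 mm over their backs; the gripper's body (76 mm by 85 mm) begins 54 mm behind the grasp point. The pads swing forward as they close: fully open they stand 13 mm farther back than shut.
Start: joints at [-1.239, 0.434, 0.025, 1.573, -0.012, 1.134, -0.075], TCP at [0.263, 0.567, 0.245] pointing down, gripper open.
Joint ranges: [-2.62, 2.62], [-0.44, 2.09], [-1.27, 1.32], [0.08, 2.57], [-1.32, 4.46], [0.12, 2], [-2.74, 2.74]. Speed limits (rad/s): [2.22, 2.22, 3.01, 3.01, 3.14, 3.14, 3.14].

INTERFACE

Orientations are given as a unit quaternion [x, y, z, w].
In Python, from workcell import robot gives the robot as it stands. The module is installed in compiled form; this text tells all that it offers.
- The arm moves only by the tool play_rows, never from a script. Its argument "increments" is a list of rows, each a list of 3 entries, a list of its own where there are three numbers: the opening, from 0 (shut) to 1 (fully open), then the shift along the tool's x, y, z in mm, then the turn, a rotation vector about the tool's x, y, z in rad. In form: [[jaw, [dx, dy, dz], [rx, ry, rz]], ...]. A call has 1 to 10 rows; each row shifts and turns the commanded pose from where the row before left it, along the tool's axes as they then stand; what a row does not reach is not made up. A row lasts 1/10 s, in which the tool goes at most 50 mm and 8.59 degrees, less where a joint would pass 70% of its speed; a pose out of reach is approached as far as the arm can. A call with a gripper value outside its range is refused whole. The fingers move at their own pace and stop on an object; "squeeze" is the grip in N (left out, the last holds). Time passes only in rows, so rows that do not move let the fingers close. It gives the time, the measured TCP pose, the force, the opening and the grip force at its end, in the units of the state.
- robot.state(): the state, without advancing time (a new reading comes with each control period).
- robot.read_camera(name): name is "scene" or "top" or "wrist"; returns a dict with "color" (420x560x3 uint8, red, green, blue), "vertical_fov" (degrees; the focal length in pixels is half the picture's height over the tangent of half this angle, whatever the lens; pixels are square), "cx", "cy" (the principal point, pixels), "rvec" (rotation vector, rad) and "tvec" (3), from world to camera coordinates, as OpenCV has them. Camera axes: x right, y down, z forward; pixel columns grow to the right and rows downward; lengths in m; the calibration is good to about 2 mm. A picture is of the moment at which its call begins. There is no depth.
- robot.hand_in(): hands the job in; it is judged then, once.
The state is a dict: "t": time; "joint_positions": joint angles; "qvel": joint speeds; "joint_torque": joint torques, N m; "tool_pos": TCP position; "tool_rot": TCP orientation; "contact_force": force on the tool from outside, world axes, zero at the start; "torque": the same for the moment, N m; "finger_gap": opening from 0.0 (shut) to 1.0 (fully open); "grasp_force": force on a finger pad.
Only numpy, scipy, OpenCV 4.12 (cv2) and the standard library are available. Lean on these libraries where they do the work, as an engineer would, in place of code of your own. Each camera call takes 0.05 s, during which the arm holds its last target. There are 200 camera calls.

TASK

Get the chilled ice pail ready for guests: push its loose black dial knob onto the bare D-shaped stem on the casing until it snaps fully home, and set the steel lid on the pail so that it sits level and seated in the rim. The stem's flat may face well to either side, so feel for it by turning the knob under light pressure until it drops over. Leave the glasses and the other bar things where they are.

Things in the scene. Friction and masses are not known exactly. Their poses are not given: they have to be found in the camera images.
- knob_head (a point): Loose push-on dial knob, matte black, 36 mm tall, 50-100 g, upright on its open foot. Top 11 mm: round head 42 mm across, to grip at any yaw; skirt below 37-38 mm. Point: on the axis at mid-head, 30.5 mm above the foot; z up. D-shaped bore underneath, 21.8 mm across, D lip 8 mm deep, flat 2.7 mm from the axis on the knob's +x side; the thin pointer line on top points to +x too.
- stem_top (a point): Top centre of the bare upright aluminium D-stem, 20 mm across, 24 mm tall (top edge chamfered 0.5 mm) above the casing's deck, flat 2 mm off axis. Axes are the fixed casing's, not the stem's: z up, x towards the pail. The flat faces anywhere within 1.15 rad either side of this +x, not measured. The stem does not turn in use. Knob home: foot on deck, knob_head 6.5 mm above this point.
- cooler: Steel casing 350 x 180 mm, fixed; carries pail and stem; origin: middle of its underside, x from stem to pail, deck 55 mm up. Over the stem, a knob with its flat over about 0.15 rad off rests on the stem's top, 24 mm above home; aligned, it drops about 7 mm freely, then two spring catches on the stem's sides need a 7-15 N push; over the last 4 mm they pull it home.
- lid_handle (a point): Loose round steel lid, 0.22-0.45 kg, right way up on the tray. Upright cylindrical handle on top, 24 mm across, 40 mm tall; this point is on its axis, 22 mm above the lid's top face, 18 mm below the handle's top; z up. Flange 158 mm across, 4 mm thick, its underside 26 mm below this point; below it a spigot 132 mm across, 8 mm deep, that goes inside the pail.
- pail_rim (a point): Centre of the mouth of the open steel ice pail, at rim height, 140 mm above the tray. Pail fixed on the casing: 150 mm across outside, about 139 mm inside, standing 85 mm above the deck, axis 170 mm from the stem's. z up, x away from the stem. With the lid seated, lid_handle is 26 mm above this point.
- coupe1: A coupe glass, 94 mm across, 125 mm tall, standing behind the lid; origin under its foot. Leave alone.
- coupe2: The other coupe glass, same size; origin under its foot. Leave alone.
- jigger: Matte black double-cone jigger, 45 mm across, 92 mm tall, standing; origin under its foot. Leave alone.
- corkscrew: Wing corkscrew lying flat, about 170 by 75 mm, 22 mm high; origin on the tray under its middle. Leave alone.
- dish: Small steel dish, 72 mm across, 30 mm tall; origin under its foot. Leave alone.
Not all that is in view belongs to the job. What is meant by the part that bears knob_head is not blue, green or yellow, and is the smaller of those in its own colour.

How it is judged:
By the outcome, as a careful person would: the job done as asked, in the order asked, and still so for the second after the job is handed in, with the robot touching nothing.
It also fails if it takes over 72 s, if anything falls off the work surface, if the arm or the gripper's body presses on something with over 40 N, if the wrist force passes 120 N, or if a joint passes its speed limit or range.

## Working session

There is one attempt and no reset: what is moved stays moved. The work goes in short steps, Python scripts to look and compute and a tool call to move; the robot and the scene stay as the last step left them, time stands still between calls to the robot, and variables do not carry over. Pictures are saved under pics/ and viewed, at most 10 in all, crops included, and the job is handed in when it is done.

Besides the shell and the picture viewer there is one more tool, called after "Call:" in YAML: its name, and indented under it one key for each argument. play_rows: Moves the arm, as the interface text tells. Its arguments: {"type":"object","properties":{"increments":{"type":"array"},"squeeze":{"type":"number"}},"required":["increments"]}

```bash
mkdir -p pics
cat > h.py <<'E'
import numpy as np,cv2
from scipy.spatial.transform import Rotation as R
from workcell import robot
def cam(n):
    c=robot.read_camera(n);h,w=c["color"].shape[:2]
    f=h/2/np.tan(np.radians(c["vertical_fov"])/2)
    c["K"]=np.array([[f,0,c["cx"]],[0,f,c["cy"]],[0,0,1.]])
    c["R"]=R.from_rotvec(np.ravel(c["rvec"])).as_matrix();c["t"]=np.ravel(c["tvec"]);return c
def save(c,n,box=None,s=1):
    im=c["color"][:,:,::-1]
    if box: im=im[box[1]:box[3],box[0]:box[2]]
    cv2.imwrite("pics/"+n,cv2.resize(im,None,fx=s,fy=s,interpolation=cv2.INTER_CUBIC))
def px2w(c,u,v,z):
    d=c["R"].T@np.linalg.inv(c["K"])@[u,v,1];o=-c["R"].T@c["t"]
    return o+d*(z-o[2])/d[2]
def w2px(c,p):
    q=c["K"]@(c["R"]@np.asarray(p)+c["t"]);return q[:2]/q[2]
E
python3 - <<'E'
from h import *
for n in("scene","top"):
    c=cam(n);save(c,n+"1.png",s=1.42);print(n,c["K"][0,0],c["cx"],c["cy"],-c["R"].T@c["t"],c["R"].tolist())
s=robot.state();print({k:np.round(v,3).tolist() for k,v in s.items()},robot.tcp_to_tips)
E
```

```text
scene 420.73084864044085 283.46354388639384 211.0183768695062 [ 1.42810809 -0.33981905  0.69894121] [[0.22386411429123482, 0.9744634428034704, -0.01748876702938612], [0.510949211734206, -0.1326234730487485, -0.8493185017557789], [-0.8299492522803995, 0.181196062418848, -0.5275909642925194]]
top 461.1772155338269 284.5968187825977 209.59504461640773 [ 0.38425785 -0.1537271   1.23246082] [[-0.009085465668264375, -0.999917214398246, -0.009111457822065787], [-0.9921888567387884, 0.010148177858848945, -0.124331359879643], [0.12441353172773018, 0.007910678618024018, -0.9921989187087615]]
{'t': 0.1, 'joint_positions': [-1.239, 0.435, 0.025, 1.574, -0.012, 1.134, -0.075], 'qvel': [0.001, 0.0, -0.001, -0.002, -0.001, 0.001, 0.0], 'joint_torque': [0.003, -67.175, 1.028, -31.691, 0.016, 0.007, -0.0], 'tool_pos': [0.263, 0.566, 0.245], 'tool_rot': [0.216, 0.976, -0.001, -0.0], 'contact_force': [0.66, 0.091, 0.14], 'torque': [-0.015, 0.008, 0.01], 'grasp_force': 0.0, 'finger_gap': 1.001} 0.014
```

View pics/scene1.png

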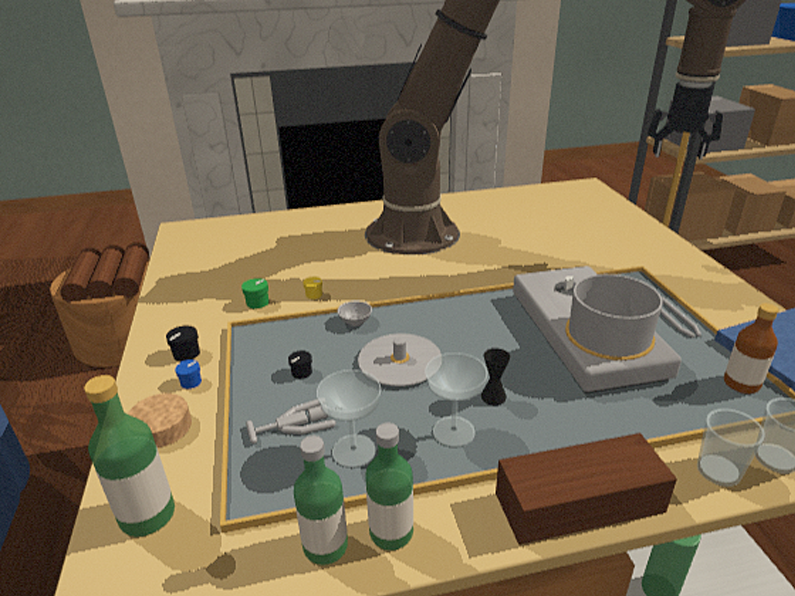

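View pics/top1.png

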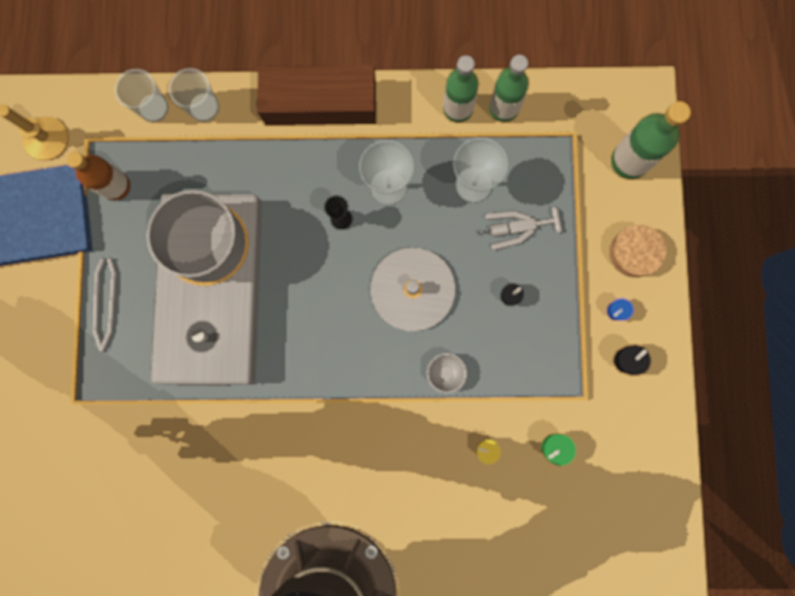

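The scene view is at 1.42x. Knob-like things in the top view (1.42x pixels):
- small black at (512,294) on the tray
- big black at (632,360)
- blue at (620,310)
- green at (559,450)
- yellow at (488,452)

The black jigger at (338,212) is not a knob. I choose the smaller black one at (512,294), which is (301,364) in the scene view. The stem is at (200,337), the lid handle at (411,287) and the pail at (192,235).

Run:
```python
from h import *
a=cam("top");b=cam("scene")
def crop(c,u,v,r):
    im=c["color"][:,:,::-1];return cv2.resize(cv2.getRectSubPix(np.ascontiguousarray(im),(2*r+1,2*r+1),(u,v)),(260,260),interpolation=cv2.INTER_CUBIC)
A=[crop(a,361,207,16),crop(a,290,203,40),crop(a,141,237,32)]
B=[crop(b,212,257,16),crop(b,282,252,40),crop(b,402,200,32)]
cv2.imwrite("pics/m1.png",np.vstack([np.hstack(A),np.hstack(B)]))
for n,c,bx in(("top",a,(340,190,385,230)),("scene",b,(195,240,230,275))):
    g=c["color"][bx[1]:bx[3],bx[0]:bx[2]].max(2);print(n);
    m=(g<45).astype(np.uint8);l=cv2.connectedComponentsWithStats(m);print(l[2][1:].tolist(),l[3][1:]+bx[:2])
print(px2w(a,361,206,.036),px2w(a,290,203,.05),px2w(a,141,237,.079),px2w(a,135,166,.14))
```

```text
top
[[14, 11, 14, 13, 111]] [[359.28828829 207.79279279]]
scene
[[8, 7, 16, 20, 233]] [[211.41630901 256.55364807]]
[ 0.5417101  -0.34393915  0.036     ] [ 0.54958984 -0.15844193  0.05      ] [0.46327611 0.21641961 0.079     ] [0.63142156 0.21654519 0.14      ]
```

View pics/m1.png

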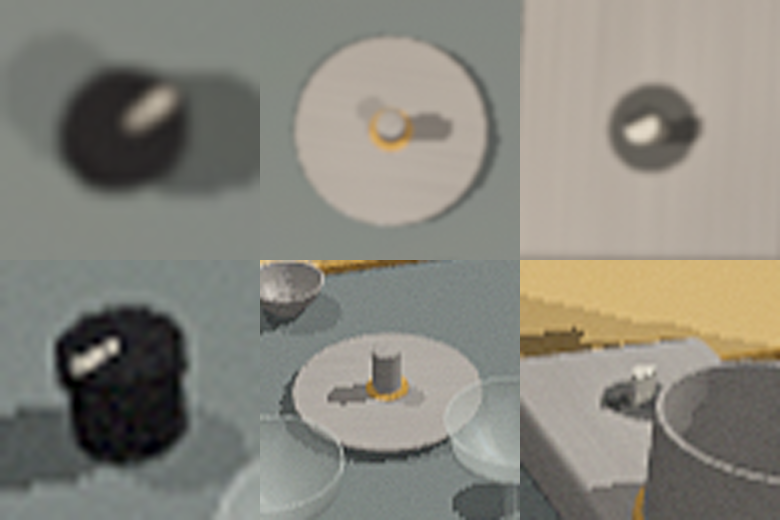

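The crops confirm the small black knob: its head is about 16 px, or roughly 41 mm, with the pointer near yaw -0.9. The stem top is a bright D and the lid handle is clear. I'll arc across, stopping over the casing for a wrist view.

Call:
play_rows:
  increments:
    - [1,[-48,0,0],[0,0,0.077]]
    - [1,[-48,0,0],[0,0,0.077]]
    - [1,[-48,0,0],[0,0,0.077]]
    - [1,[-48,0,0],[0,0,0.077]]
    - [1,[-48,0,0],[0,0,0.077]]
    - [1,[-48,0,0],[0,0,0.077]]
    - [1,[-48,0,0],[0,0,0.077]]
    - [1,[-48,0,0],[0,0,0.077]]
    - [1,[-48,0,0],[0,0,0.077]]
    - [1,[0,0,0],[0,0,0]]

```text
t: 1.2
tool_pos: [0.5795, 0.2713, 0.2456]
tool_rot: [0.54, 0.841, -0.001, 0.002]
contact_force: [-0.6, 0.1, 0.7]
finger_gap: 1.001
grasp_force: 0.0
```

```bash
cat >> h.py <<'E'
def st():
    s=robot.state();r=R.from_quat(s["tool_rot"]).as_matrix()
    print("t",round(s["t"],2),"p",np.round(s["tool_pos"],4),"yaw_y",round(np.arctan2(r[1,1],r[0,1]),3),"zt",np.round(r[:,2],3),"F",np.round(s["contact_force"],1),"T",np.round(s["torque"],2),"gap",round(float(s["finger_gap"]),3),"gf",round(float(s["grasp_force"]),1),"q7",round(s["joint_positions"][6],2))
    return s
def go(p,yaw=None):
    s=st();r=R.from_quat(s["tool_rot"]).as_matrix()
    print("shift tool mm",np.round(r.T@(np.array(p)-s["tool_pos"])*1e3,1))
    if yaw is not None: print("then rz",round(-(yaw-np.arctan2(r[1,1],r[0,1])),3))
E
python3 - <<'E'
from h import *
st();c=cam("wrist");save(c,"w1.png",s=1.42);print(c["K"][0],-c["R"].T@c["t"])
for n,p in dict(stem=[.4633,.2164,.079],pail=[.6314,.2165,.14]).items(): print(n,w2px(c,p)*1.42)
a=cam("top");print("coupes rim",[px2w(a,u/1.42,v/1.42,.125) for u,v in((386,167),(480,165))])
E
```

```text
t 1.2 p [0.5795 0.2713 0.2456] yaw_y 0.429 zt [ 0.003 -0.005 -1.   ] F [-0.6  0.1  0.7] T [-0.03 -0.04  0.06] gap 1.001 gf 0.0 q7 0.03
[359.94785504   0.         280.76582367] [0.54454212 0.34754694 0.37402016]
stem [184.96197322 273.44546443]
pail [444.88796398 431.60761397]
coupes rim [array([ 0.75363043, -0.11529232,  0.125     ]), array([ 0.75525087, -0.27955781,  0.125     ])]
```

View pics/w1.png

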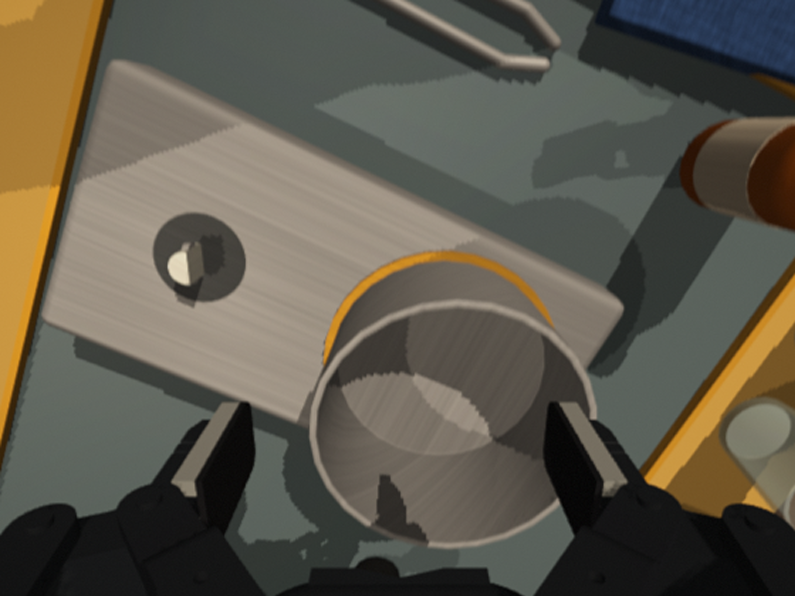

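The wrist view at 1.42x shows the stem's bright D top at (181,267) with its flat facing right, the dark deck disc centred near (199,257), and the pail rim at about (453,424). Next I'll fit these.

Run:
```python
from h import *
from scipy.optimize import least_squares
c=cam("wrist");a=cam("top")
im=c["color"];g=cv2.cvtColor(im,cv2.COLOR_RGB2GRAY).astype(int)
# bright D top -> world outline at z=.079
m=(g>185).astype(np.uint8);m[:, :100]=0;m[:,165:]=0;m[:150]=0;m[215:]=0
n,l,s,ce=cv2.connectedComponentsWithStats(m);k=1+np.argmax(s[1:,4]);print(s[k],ce[k])
mm=(l==k).astype(np.uint8)
big=cv2.resize(np.ascontiguousarray(g[150:215,100:165]).astype(np.uint8),None,fx=8,fy=8,interpolation=cv2.INTER_CUBIC)
cn=max(cv2.findContours((big>180).astype(np.uint8),0,1)[0],key=cv2.contourArea)[:,0,:]
W=np.array([px2w(c,100+(u+.5)/8-.5,150+(v+.5)/8-.5,.079)[:2] for u,v in cn])
print("D bbox",W.min(0),W.max(0))
def sd(p):
    d=W-p[:2];n=np.array([np.cos(p[2]),np.sin(p[2])])
    return np.maximum(np.hypot(*d.T)-.0097,d@n-.002)
for p0 in(0,.4,.8):
    r=least_squares(sd,[.463,.216,p0],loss="soft_l1",f_scale=.0005);print("stem axis",r.x,r.cost)
# template check in both views
save(c,"c1.png",(95,145,175,225),5)
# pail rim: project outer circle, optimise centre by gradient
gg={n:cv2.GaussianBlur(cv2.cvtColor(q["color"],cv2.COLOR_RGB2GRAY).astype(np.float32),(0,0),1) for n,q in(("w",c),("t",a))}
G={n:np.hypot(cv2.Sobel(x,5,1,0),cv2.Sobel(x,5,0,1)) for n,x in gg.items()}
t=np.linspace(0,2*np.pi,240)
def sc(q,n,x,y,z,rr):
    P=np.array([w2px(q,[x+rr*np.cos(i),y+rr*np.sin(i),z]) for i in t]);ok=(P[:,0]>1)&(P[:,0]<558)&(P[:,1]>1)&(P[:,1]<418);P=P[ok]
    return cv2.remap(G[n],P[:,0].astype(np.float32),P[:,1].astype(np.float32),1).mean()
def fit(q,n,x0,y0,z,rr,w=.01,d=.001):
    best=max((sc(q,n,x,y,z,rr),x,y) for x in np.arange(x0-w,x0+w,d) for y in np.arange(y0-w,y0+w,d));return np.round(best,4)
print("rim w",fit(c,"w",.633,.217,.14,.075),"rim t",fit(a,"t",.633,.217,.14,.075))
print("lid t",fit(a,"t",.55,-.158,.012,.079))
print("knob t",fit(a,"t",.542,-.344,.036,.021))
```

```text
[120 187  14  22 230] [127.20869565 197.70869565]
D bbox [0.45236236 0.20960862] [0.4668571  0.22849611]
stem axis [0.46177284 0.21912346 0.3873219 ] 1.5534055054034808e-05
stem axis [0.46177284 0.21912346 0.38732178] 1.553405505397444e-05
stem axis [0.46177284 0.21912346 0.38732167] 1.553405505407554e-05
rim w [110.2491   0.637    0.213 ] rim t [117.2802   0.639    0.215 ]
lid t [93.3418  0.555  -0.16  ]
knob t [117.2244   0.539   -0.341 ]
```

View pics/c1.png

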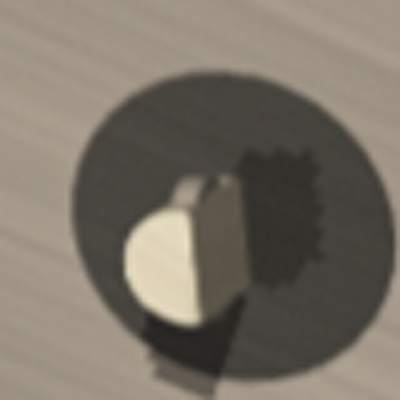

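The crop shows a clear D with its flat facing right, and the fit gives a world yaw of about 0.39. I'll cross-check the axis with the deck disc and by moving the camera closer on the way to the knob.

Run:
```python
from h import *
c=cam("wrist");a=cam("top")
def ell(q,box,lo,hi,z):
    g=cv2.cvtColor(q["color"],cv2.COLOR_RGB2GRAY)[box[1]:box[3],box[0]:box[2]]
    g=cv2.resize(g,None,fx=4,fy=4,interpolation=cv2.INTER_CUBIC)
    cn=max(cv2.findContours(((g<hi)).astype(np.uint8),0,1)[0],key=cv2.contourArea)
    cn=cv2.convexHull(cn)[:,0,:];W=np.array([px2w(q,box[0]+(u+.5)/4-.5,box[1]+(v+.5)/4-.5,z)[:2] for u,v in cn])
    A=np.c_[2*W,np.ones(len(W))];x=np.linalg.lstsq(A,(W**2).sum(1),rcond=None)[0]
    print(x[:2],np.sqrt(x[2]+x[:2]@x[:2]))
ell(c,(95,145,178,225),0,105,.055)
ell(a,(125,220,160,255),0,115,.055)
print(px2w(c,118.7+0,197,.079))
go([.539,-.342,.245],-.566)
```

```text
[0.46237892 0.217985  ] 0.02971390897806249
[0.46609088 0.22135248] 0.02716350425470902
[0.45088938 0.21811542 0.079     ]
t 1.5 p [0.5742 0.2822 0.2451] yaw_y 0.446 zt [-0.001  0.001 -1.   ] F [-0.1  0.4 -0.1] T [-0.09  0.01  0.02] gap 0.998 gf 0.0 q7 0.02
shift tool mm [-5.48e+02 -3.01e+02 -3.00e-01]
then rz 1.012
```

Call:
play_rows:
  increments:
    - [1,[-48,0,0],[0,0,0.077]]
    - [1,[-48,0,0],[0,0,0.077]]
    - [1,[-48,0,0],[0,0,0.077]]
    - [1,[-48,0,0],[0,0,0.077]]
    - [1,[-48,0,0],[0,0,0.077]]
    - [1,[-48,0,0],[0,0,0.077]]
    - [1,[-48,0,0],[0,0,0.077]]
    - [1,[0,0,0],[0,0,0]]

```text
t: 2.3
tool_pos: [0.6442, -0.0526, 0.2459]
tool_rot: [0.744, 0.668, -0.001, 0.002]
contact_force: [0.7, -0.7, 0.2]
finger_gap: 1.004
grasp_force: 0.0
```

Run:
```python
from h import *
st();c=cam("wrist");save(c,"w2.png",s=1.42)
print("lid",w2px(c,[.555,-.16,.012])*1.42,"knob",w2px(c,[.539,-.342,.036])*1.42)
```

```text
t 2.3 p [ 0.6442 -0.0526  0.2459] yaw_y -0.107 zt [ 0.    -0.005 -1.   ] F [ 0.7 -0.7  0.2] T [-0.07 -0.05  0.03] gap 1.004 gf 0.0 q7 0.09
lid [301.83473521 388.34340991] knob [314.11428109 587.91740834]
```

View pics/w2.png

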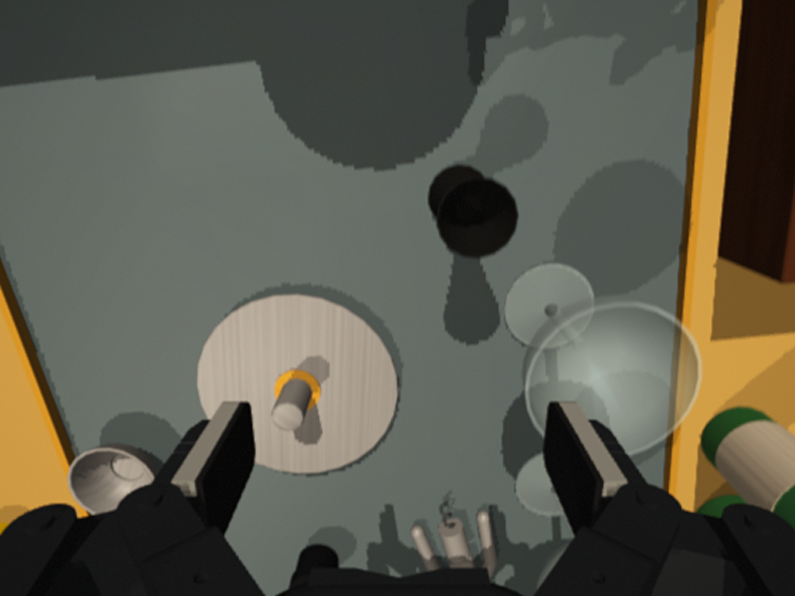

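The wrist view shows the lid's handle base at (298,388), close to the predicted (302,388). The black knob is at (318,560), partly hidden by the gripper body. I'll go over to the knob.

Run:
```python
from h import *
go([.57,-.342,.2],-.566)
```

```text
t 2.35 p [ 0.6447 -0.0478  0.2456] yaw_y -0.101 zt [ 0.    -0.002 -1.   ] F [-0.2  1.5  0.3] T [ 0.07 -0.01 -0.02] gap 0.999 gf 0.0 q7 0.09
shift tool mm [-300.1  -44.6   46.1]
then rz 0.465
```

Call:
play_rows:
  increments:
    - [1,[-49,-14,6],[0,0,0]]
    - [1,[-49,-14,7],[0,0,0]]
    - [1,[-49,-15,7],[0,0,0]]
    - [1,[-49,-15,7],[0,0,0]]
    - [1,[-49,-15,6],[0,0,0.12]]
    - [1,[-49,-15,6],[0,0,0.12]]
    - [1,[-45,0,6],[0,0,0.12]]
    - [1,[0,0,0],[0,0,0.105]]
    - [1,[0,0,0],[0,0,0]]
    - [1,[0,0,0],[0,0,0]]

```text
t: 3.35
tool_pos: [0.5144, -0.357, 0.2012]
tool_rot: [0.873, 0.487, 0.0, -0.001]
contact_force: [0.1, -0.3, 0.1]
finger_gap: 1.0
grasp_force: 0.0
```

Run:
```python
from h import *
st();c=cam("wrist");save(c,"w3.png",s=1.42)
print("knob",w2px(c,[.539,-.342,.036])*1.42)
```

```text
t 3.35 p [ 0.5144 -0.357   0.2012] yaw_y -0.554 zt [ 0.     0.001 -1.   ] F [ 0.1 -0.3  0.1] T [-0.06 -0.01 -0.01] gap 1.0 gf 0.0 q7 0.27
knob [420.93131884 230.61023744]
```

View pics/w3.png

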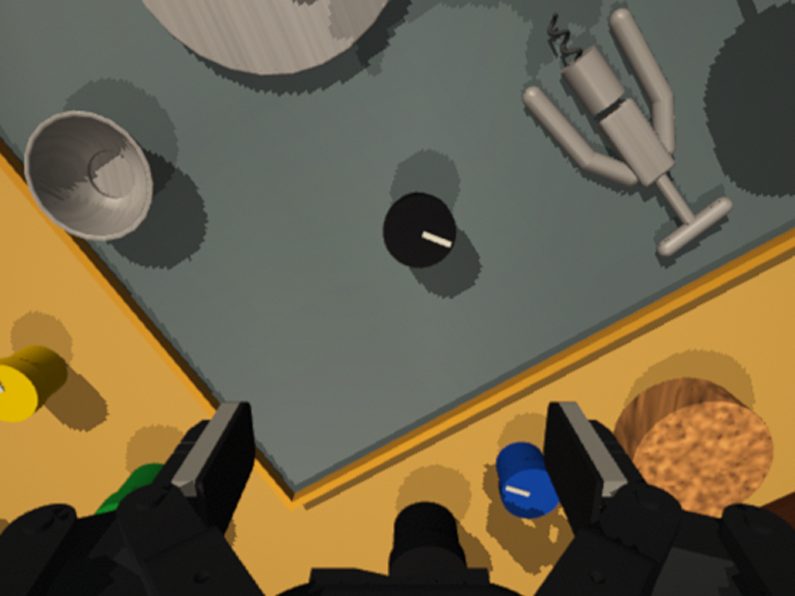

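The knob head is centred at (420,230), matching the prediction of (421,231). Its pointer line runs from (423,234) to (451,243).

Run:
```python
from h import *
c=cam("wrist");g=c["color"].max(2)
m=(g<60).astype(np.uint8);m[:130]=0;m[195:]=0;m[:,:260]=0;m[:,330:]=0
m=cv2.morphologyEx(m,cv2.MORPH_CLOSE,np.ones((7,7)))
n,l,s,ce=cv2.connectedComponentsWithStats(m);k=1+np.argmax(s[1:,4]);print(s[k],ce[k]);u,v=ce[k]
k0=px2w(c,u,v,.036);print(k0)
q=((g>140).astype(np.uint8));q[(l!=k)]=0
y,x=np.nonzero(q);P=np.array([px2w(c,a,b,.036)[:2] for a,b in zip(x,y)]);mu=P.mean(0);d=np.linalg.svd(P-mu)[2][0];d*=np.sign(d@(mu-k0[:2]))
print("pointer yaw",np.arctan2(d[1],d[0]),"by centre",np.arctan2(*(mu-k0[:2])[::-1]))
go([k0[0],k0[1],.0255])
```

```text
[ 270  135   52   54 2184] [295.15201465 161.92261905]
[ 0.53832892 -0.3411456   0.036     ]
pointer yaw -0.9347544374434976 by centre -1.042087930233198
t 3.45 p [ 0.5142 -0.3573  0.2014] yaw_y -0.555 zt [ 0.001  0.001 -1.   ] F [ 0.8 -0.   0.1] T [ 0.   -0.02  0.03] gap 1.001 gf 0.0 q7 0.27
shift tool mm [ 26.2  12.  175.9]
```

Call:
play_rows:
  increments:
    - [1,[13,6,40],[0,0,0]]
    - [1,[13,6,40],[0,0,0]]
    - [1,[0,0,40],[0,0,0]]
    - [1,[0,0,35],[0,0,0]]
    - [1,[0,0,21],[0,0,0]]
    - [1,[0,0,0],[0,0,0]]
    - [1,[0,0,0],[0,0,0]]

```text
t: 4.15
tool_pos: [0.5373, -0.3433, 0.026]
tool_rot: [0.875, 0.485, 0.0, -0.0]
contact_force: [0.2, -0.7, 0.2]
finger_gap: 1.0
grasp_force: 0.0
```

Run:
```python
from h import *
go([.5383,-.3411,.0255]);c=cam("wrist");save(c,"w4.png",s=1.42)
```

```text
t 4.15 p [ 0.5373 -0.3433  0.026 ] yaw_y -0.559 zt [ 0.  0. -1.] F [ 0.2 -0.7  0.2] T [ 0.03 -0.02  0.01] gap 1.0 gf 0.0 q7 0.34
shift tool mm [ 2.4 -0.4  0.5]
```

View pics/w4.png

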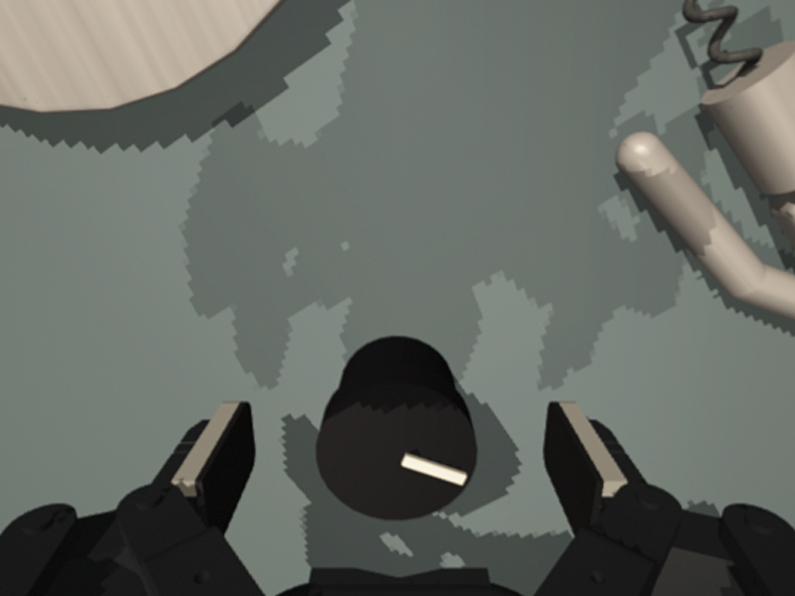

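The head is centred between the pads at (397,450), so I'll close.

Call:
play_rows:
  increments:
    - [1,[2.4,-0.4,0.5],[0,0,0]]
    - [0.6,[0,0,0],[0,0,0]]
    - [0.4,[0,0,0],[0,0,0]]
    - [0.2,[0,0,0],[0,0,0]]
    - [0.2,[0,0,0],[0,0,0]]
    - [0.2,[0,0,0],[0,0,0]]
    - [0.2,[0,0,0],[0,0,0]]
  squeeze: 50

```text
t: 4.9
tool_pos: [0.5377, -0.3419, 0.0257]
tool_rot: [0.875, 0.484, 0.0, 0.0]
contact_force: [-0.1, 2.0, 5.7]
finger_gap: 0.473
grasp_force: 49.5
```

Run:
```python
from h import *
st()
a=cam("top")
c=cam("wrist");g=c["color"].max(2)
q=(g>150).astype(np.uint8);q[:290]=0;q[370:]=0;q[:,:230]=0;q[:,350:]=0
n,l,s,ce=cv2.connectedComponentsWithStats(q);print(s[1:].tolist())
k=1+np.argmax(s[1:,4]);y,x=np.nonzero(l==k)
P=np.array([px2w(c,a,b,.036)[:2] for a,b in zip(x,y)]);mu=P.mean(0);d=np.linalg.svd(P-mu)[2][0];print("pointer",np.arctan2(*d[::-1]),mu)
```

```text
t 4.9 p [ 0.5377 -0.3419  0.0257] yaw_y -0.561 zt [ 0.001  0.    -1.   ] F [-0.1  2.   5.7] T [0.31 0.19 0.06] gap 0.473 gf 49.5 q7 0.34
[[345, 316, 5, 10, 41], [284, 324, 46, 21, 382], [342, 364, 1, 5, 5]]
pointer -0.9279849491391856 [ 0.54223826 -0.35443424]
```

Call:
play_rows:
  increments:
    - [0.2,[0,0,-10],[0,0,0]]
    - [0.2,[0,0,-40],[0,0,0]]
    - [0.2,[0,0,-45],[0,0,0]]
    - [0.2,[0,0,-45],[0,0,0]]
    - [0.2,[0,0,-40],[0,0,0]]
    - [0.2,[37.7,-25.8,0],[0,0,0]]
    - [0.2,[37.7,-25.8,0],[0,0,0]]
    - [0.2,[37.7,-25.8,0],[0,0,0]]
    - [0.2,[37.7,-25.8,0],[0,0,0]]
    - [0.2,[37.7,-25.8,0],[0,0,0]]

```text
t: 6.0
tool_pos: [0.5281, -0.112, 0.2056]
tool_rot: [0.875, 0.483, 0.0, 0.0]
contact_force: [0.4, 0.8, -1.3]
finger_gap: 0.474
grasp_force: 50.7
```

Call:
play_rows:
  increments:
    - [0.2,[37.7,-25.8,0],[0,0,0]]
    - [0.2,[37.7,-25.8,0],[0,0,0]]
    - [0.2,[37.7,-25.8,0],[0,0,0]]
    - [0.2,[37.7,-25.8,0],[0,0,0]]
    - [0.2,[37.7,-25.8,0],[0,0,0]]
    - [0.2,[37.7,-25.8,0],[0,0,0]]
    - [0.2,[0,0,0],[0,0,-0.14]]
    - [0.2,[0,0,0],[0,0,-0.14]]
    - [0.2,[0,0,0],[0,0,-0.14]]
    - [0.2,[0,0,0],[0,0,-0.14]]

```text
t: 7.0
tool_pos: [0.5178, 0.1601, 0.2055]
tool_rot: [0.706, 0.709, 0.0, 0.0]
contact_force: [0.2, -1.3, -1.8]
finger_gap: 0.475
grasp_force: 50.8
```

Call:
play_rows:
  increments:
    - [0.2,[0,0,0],[0,0,-0.14]]
    - [0.2,[0,0,0],[0,0,-0.14]]
    - [0.2,[0,0,0],[0,0,-0.14]]
    - [0.2,[0,0,0],[0,0,-0.14]]
    - [0.2,[0,0,0],[0,0,-0.14]]
    - [0.2,[0,0,0],[0,0,-0.055]]
    - [0.2,[0,0,0],[0,0,0]]
    - [0.2,[0,0,0],[0,0,0]]

```text
t: 7.8
tool_pos: [0.5179, 0.16, 0.2053]
tool_rot: [0.398, 0.917, 0.0, 0.0]
contact_force: [-0.5, -0.5, -0.7]
finger_gap: 0.475
grasp_force: 50.7
```

Run:
```python
from h import *
st();c=cam("wrist");save(c,"w5.png",s=1.42)
print("stem",w2px(c,[.462,.2185,.079])*1.42)
```

```text
t 7.8 p [0.5179 0.16   0.2053] yaw_y 0.751 zt [ 0.  0. -1.] F [-0.5 -0.5 -0.7] T [ 0.03  0.01 -0.  ] gap 0.475 gf 50.7 q7 0.46
stem [397.43848995 130.9873612 ]
```

View pics/w5.png

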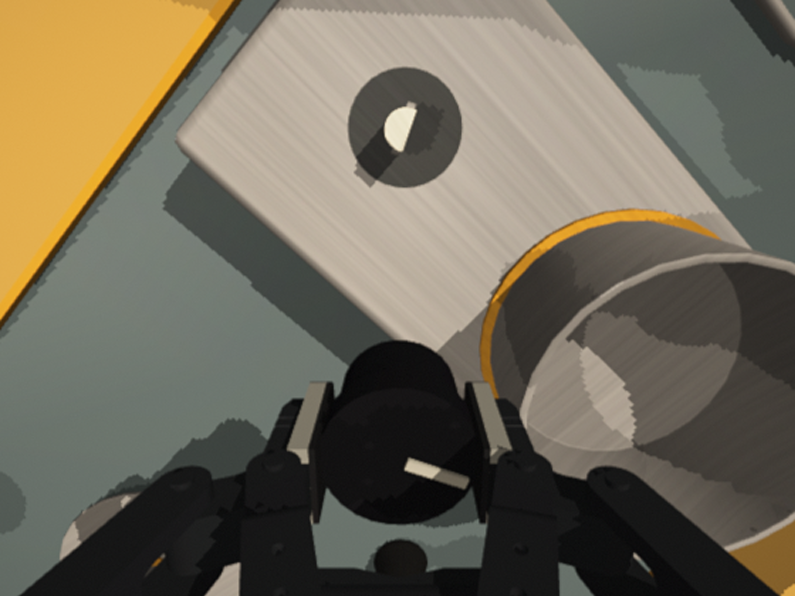

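The wrist view shows the D-stem top at (399,129) with its flat facing right and slightly down. The held knob's pointer is nearly parallel to that direction. I'll refine with a fit.

```bash
cat > fit.py <<'E'
from h import *
from scipy.optimize import least_squares
s=st();c=cam("wrist");g=cv2.cvtColor(c["color"],cv2.COLOR_RGB2GRAY)
def world(box,f,z):
    b=cv2.resize(g[box[1]:box[3],box[0]:box[2]],None,fx=8,fy=8,interpolation=cv2.INTER_CUBIC)
    cn=max(cv2.findContours(f(b).astype(np.uint8),0,1)[0],key=cv2.contourArea)
    return cn,lambda q:np.array([px2w(c,box[0]+(u+.5)/8-.5,box[1]+(v+.5)/8-.5,z)[:2] for u,v in q[:,0,:]])
cn,w=world((262,65,305,112),lambda b:b>165,.079);W=w(cn)
def sd(p):
    d=W-p[:2];n=np.array([np.cos(p[2]),np.sin(p[2])]);return np.maximum(np.hypot(*d.T)-.0097,d@n-.002)
r=least_squares(sd,[.462,.218,.4],loss="soft_l1",f_scale=.0004);print("D axis",r.x,r.cost)
cn,w=world((230,35,345,145),lambda b:b<110,.055);W2=w(cv2.convexHull(cn))
def circ(p): return np.hypot(*(W2-p[:2]).T)-p[2]
r2=least_squares(circ,[.46,.218,.03],loss="soft_l1",f_scale=.0005);print("disc",r2.x,r2.cost)
cn,w=world((275,315,340,350),lambda b:b>110,s["tool_pos"][2]+.0105);P=w(cn);mu=P.mean(0);d=np.linalg.svd(P-mu)[2][0];print("pointer",np.arctan2(*d[::-1]),mu,"tcp px",w2px(c,s["tool_pos"]+[0,0,.0105])*1.42)
E
python3 fit.py
```

```text
t 7.85 p [0.5179 0.1601 0.2052] yaw_y 0.752 zt [ 0. -0. -1.] F [ 0.1  0.5 -1. ] T [ 0.   -0.01 -0.01] gap 0.472 gf 50.7 q7 0.46
D axis [0.46373602 0.22163455 0.405448  ] 3.273710450935373e-05
disc [0.46405314 0.22138451 0.02938828] 1.952161656106603e-06
pointer 0.40535382642719253 [0.52642813 0.15971756] tcp px [399.47672447 449.33070985]
```

Run:
```python
from h import *
go([.464,.2213,.112])
```

```text
t 7.9 p [0.5179 0.1602 0.2052] yaw_y 0.752 zt [ 0. -0. -1.] F [ 0.2 -0.4 -0.6] T [-0.04  0.02 -0.  ] gap 0.469 gf 50.7 q7 0.46
shift tool mm [81.5  2.4 93.2]
```

Call:
play_rows:
  increments:
    - [0.2,[40,1.2,0],[0,0,0]]
    - [0.2,[41.5,1.2,0],[0,0,0]]
    - [0.2,[0,0,40],[0,0,0]]
    - [0.2,[0,0,40],[0,0,0]]
    - [0.2,[0,0,13],[0,0,0]]
    - [0.2,[0,0,0],[0,0,0]]
    - [0.2,[0,0,2],[0,0,0]]
    - [0.2,[0,0,2],[0,0,0]]
    - [0.2,[0,0,2],[0,0,0]]
    - [0.2,[0,0,0],[0,0,0]]

```text
t: 8.9
tool_pos: [0.4641, 0.2215, 0.1064]
tool_rot: [0.397, 0.918, 0.0, 0.0]
contact_force: [0.4, 1.0, -0.1]
finger_gap: 0.471
grasp_force: 50.8
```

Call:
play_rows:
  increments:
    - [0.2,[0,0,1],[0,0,0]]
    - [0.2,[0,0,1],[0,0,0]]
    - [0.2,[0,0,0],[0,0,0]]

```text
t: 9.2
tool_pos: [0.464, 0.2214, 0.1041]
tool_rot: [0.397, 0.918, 0.0, 0.0]
contact_force: [0.1, 0.9, -0.7]
finger_gap: 0.476
grasp_force: 50.8
```

Call:
play_rows:
  increments:
    - [0.2,[0,0,1],[0,0,0]]
    - [0.2,[0,0,1],[0,0,0]]
    - [0.2,[0,0,0],[0,0,0]]

```text
t: 9.5
tool_pos: [0.4641, 0.2215, 0.102]
tool_rot: [0.397, 0.918, 0.0, 0.0]
contact_force: [0.7, 0.4, -1.6]
finger_gap: 0.47
grasp_force: 50.8
```

Run:
```python
from h import *
st()
```

```text
t 9.5 p [0.4641 0.2215 0.102 ] yaw_y 0.754 zt [ 0.001  0.    -1.   ] F [ 0.7  0.4 -1.6] T [ 0.08 -0.3   0.05] gap 0.47 gf 50.8 q7 0.33
```

Call:
play_rows:
  increments:
    - [0.2,[0,0,1],[0,0,0]]
    - [0.2,[0,0,1],[0,0,0]]
    - [0.2,[0,0,0],[0,0,0]]

```text
t: 9.8
tool_pos: [0.4641, 0.2215, 0.1]
tool_rot: [0.397, 0.918, 0.0, 0.0]
contact_force: [2.2, 0.4, -1.1]
finger_gap: 0.471
grasp_force: 50.7
```

Run:
```python
from h import *
st()
```

```text
t 9.8 p [0.4641 0.2215 0.1   ] yaw_y 0.754 zt [ 0.  0. -1.] F [ 2.2  0.4 -1.1] T [ 0.15 -0.45  0.05] gap 0.471 gf 50.7 q7 0.33
```

It's in the bore, with a small side force toward +x. I'll ease that way and press on.

Call:
play_rows:
  increments:
    - [0.2,[-0.3,0.4,0],[0,0,0]]
    - [0.2,[0,0,1.5],[0,0,0]]
    - [0.2,[0,0,1.5],[0,0,0]]
    - [0.2,[0,0,0],[0,0,0]]

```text
t: 10.2
tool_pos: [0.4643, 0.2212, 0.0968]
tool_rot: [0.397, 0.918, -0.0, -0.0]
contact_force: [0.6, -1.9, -0.5]
finger_gap: 0.473
grasp_force: 50.8
```

Run:
```python
from h import *
st()
```

```text
t 10.2 p [0.4643 0.2212 0.0968] yaw_y 0.754 zt [-0. -0. -1.] F [ 0.6 -1.9 -0.5] T [-0.12 -0.32 -0.05] gap 0.473 gf 50.8 q7 0.33
```

Call:
play_rows:
  increments:
    - [0.2,[0,0,1.5],[0,0,0]]
    - [0.2,[0,0,1.5],[0,0,0]]
    - [0.2,[0,0,0],[0,0,0]]

```text
t: 10.5
tool_pos: [0.4645, 0.2213, 0.094]
tool_rot: [0.397, 0.918, 0.0, 0.0]
contact_force: [1.5, -0.2, 1.2]
finger_gap: 0.475
grasp_force: 51.0
```

Call:
play_rows:
  increments:
    - [0.2,[0,0,1.5],[0,0,0]]
    - [0.2,[0,0,1.5],[0,0,0]]
    - [0.2,[0,0,0],[0,0,0]]

```text
t: 10.8
tool_pos: [0.4642, 0.2213, 0.0906]
tool_rot: [0.397, 0.918, -0.0, -0.0]
contact_force: [1.7, -0.8, -2.0]
finger_gap: 0.469
grasp_force: 50.8
```

Run:
```python
from h import *
st()
```

```text
t 10.8 p [0.4642 0.2213 0.0906] yaw_y 0.754 zt [-0. -0. -1.] F [ 1.7 -0.8 -2. ] T [-0.16 -0.47  0.06] gap 0.469 gf 50.8 q7 0.34
```

Call:
play_rows:
  increments:
    - [0.2,[0,0,1.5],[0,0,0]]
    - [0.2,[0,0,1.5],[0,0,0]]
    - [0.2,[0,0,0],[0,0,0]]

```text
t: 11.1
tool_pos: [0.4642, 0.2213, 0.0876]
tool_rot: [0.397, 0.918, -0.0, -0.0]
contact_force: [2.4, -0.3, -2.4]
finger_gap: 0.468
grasp_force: 50.8
```

Call:
play_rows:
  increments:
    - [0.2,[0,0,1.5],[0,0,0]]
    - [0.2,[0,0,1.5],[0,0,0]]
    - [0.2,[0,0,0],[0,0,0]]

```text
t: 11.4
tool_pos: [0.4642, 0.2214, 0.0846]
tool_rot: [0.397, 0.918, -0.0, -0.0]
contact_force: [2.4, -1.0, -3.6]
finger_gap: 0.476
grasp_force: 50.9
```

Run:
```python
from h import *
st();c=cam("scene");b=cam("wrist")
x=cv2.resize(c["color"][150:260,360:480,::-1],(480,440),interpolation=cv2.INTER_CUBIC)
y=cv2.resize(b["color"][230:400,200:360,::-1],(320,340))
y=cv2.copyMakeBorder(y,0,100,0,0,0);cv2.imwrite("pics/m6.png",np.hstack([x,y]))
```

```text
t 11.4 p [0.4642 0.2214 0.0846] yaw_y 0.754 zt [-0. -0. -1.] F [ 2.4 -1.  -3.6] T [-0.14 -0.5  -0.01] gap 0.476 gf 50.9 q7 0.34
```

View pics/m6.png

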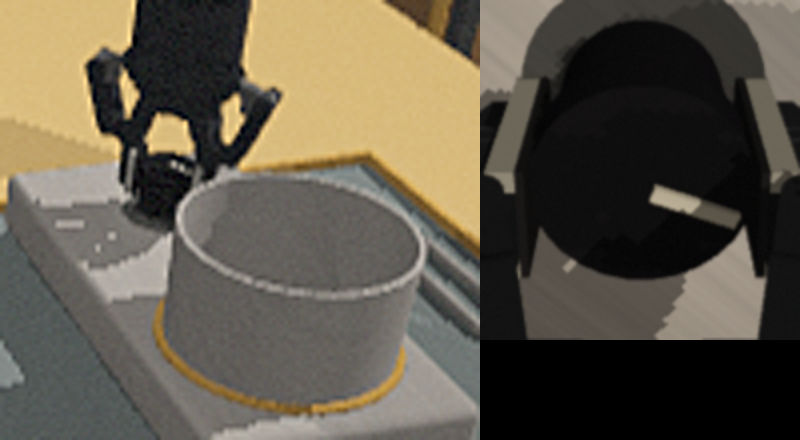

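The left image shows the knob low on the deck between the fingers. On the right, the head is upright in the grip and hasn't slipped. I'll continue to home.

Call:
play_rows:
  increments:
    - [0.2,[0,0,1.5],[0,0,0]]
    - [0.2,[0,0,1.5],[0,0,0]]
    - [0.2,[0,0,0],[0,0,0]]

```text
t: 11.8
tool_pos: [0.4643, 0.2211, 0.0816]
tool_rot: [0.397, 0.918, -0.0, -0.0]
contact_force: [3.5, -1.8, -6.4]
finger_gap: 0.476
grasp_force: 51.1
```

Call:
play_rows:
  increments:
    - [0.2,[0,0,1.5],[0,0,0]]
    - [0.2,[0,0,1],[0,0,0]]
    - [0.2,[0,0,0],[0,0,0]]

```text
t: 12.1
tool_pos: [0.4647, 0.2208, 0.0805]
tool_rot: [0.398, 0.918, 0.0, 0.0]
contact_force: [-2.1, -5.8, 14.1]
finger_gap: 0.47
grasp_force: 52.7
```

Run:
```python
from h import *
st()
```

```text
t 12.1 p [0.4647 0.2208 0.0805] yaw_y 0.753 zt [ 0. -0. -1.] F [-2.1 -5.8 14.1] T [-1.19  0.36  0.09] gap 0.47 gf 52.7 q7 0.34
```

It bottomed at TCP z 0.0805, against an expected home of 0.0807, after a catch pull of -6 N. I'll give one firm push, then release and rise.

Call:
play_rows:
  increments:
    - [0.2,[0,0,1],[0,0,0]]
    - [0.2,[0,0,0],[0,0,0]]

```text
t: 12.3
tool_pos: [0.4647, 0.2208, 0.0804]
tool_rot: [0.398, 0.918, 0.0, 0.0]
contact_force: [-5.3, -7.7, 28.1]
finger_gap: 0.475
grasp_force: 53.6
```

Call:
play_rows:
  increments:
    - [0.2,[0,0,-1.5],[0,0,0]]
    - [0.6,[0,0,0],[0,0,0]]
    - [0.9,[0,0,0],[0,0,0]]
    - [0.9,[0,0,0],[0,0,0]]
    - [0.9,[0,0,-20],[0,0,0]]
    - [0.9,[0,0,-40],[0,0,0]]
    - [0.9,[0,0,-45],[0,0,0]]
    - [0.9,[-40,0,-10],[0,0,0]]
    - [0.9,[-40,0,0],[0,0,0]]
    - [0.9,[0,0,0],[0,0,0]]

```text
t: 13.3
tool_pos: [0.5226, 0.1584, 0.1958]
tool_rot: [0.4, 0.916, -0.0, 0.002]
contact_force: [-0.2, 0.0, -0.8]
finger_gap: 0.901
grasp_force: 0.0
```

Run:
```python
from h import *
st();c=cam("wrist");b=cam("scene")
y=cv2.resize(c["color"][:,:,::-1],(480,360));x=cv2.resize(b["color"][160:230,380:430,::-1],(257,360),interpolation=cv2.INTER_CUBIC)
cv2.imwrite("pics/m7.png",np.hstack([y,x]));print(w2px(c,[.4643,.2212,.091])*480/560)
from fit import *
```

```text
t 13.3 p [0.5226 0.1584 0.1958] yaw_y 0.747 zt [ 0.003 -0.002 -1.   ] F [-0.2  0.  -0.8] T [-0.04  0.01 -0.01] gap 0.901 gf 0.0 q7 0.46
[240.74558955  71.71217541]
t 13.4 p [0.5193 0.1624 0.1947] yaw_y 0.752 zt [-0. -0. -1.] F [-0.6  0.8  0.3] T [0.05 0.07 0.04] gap 0.893 gf 0.0 q7 0.46
D axis [ 0.47587927  0.21800738 -0.07736769] 0.00015681509247358948
disc [0.46397051 0.22150282 0.02969425] 1.933367072851829e-05Traceback (most recent call last):
  File "<stdin>", line 5, in <module>
  File "fit.py", line 15, in <module>
    cn,w=world((275,315,340,350),lambda b:b>110,s["tool_pos"][2]+.0105);P=w(cn);mu=P.mean(0);d=np.linalg.svd(P-mu)[2][0];print("pointer",np.arctan2(*d[::-1]),mu,"tcp px",w2px(c,s["tool_pos"]+[0,0,.0105])*1.42)
         ~~~~~^^^^^^^^^^^^^^^^^^^^^^^^^^^^^^^^^^^^^^^^^^^^^^^^^^^^^^^^^
  File "fit.py", line 6, in world
    cn=max(cv2.findContours(f(b).astype(np.uint8),0,1)[0],key=cv2.contourArea)
ValueError: max() iterable argument is empty
```

View pics/m7.png

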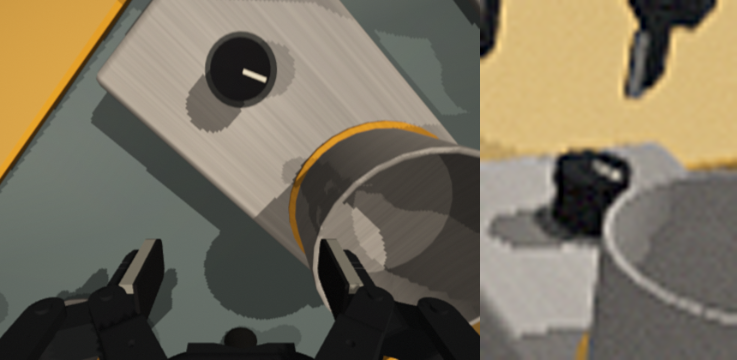

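The knob sits centred on the dark disc at (240,68) with its pointer along the flat, and it stands upright in the scene view. It didn't move under 28 N, so it's home. Now to refine the pail and lid numerically, as the picture viewing budget is spent.

Call:
play_rows:
  increments:
    - [1,[0,0,-35],[0,0,0]]
    - [1,[-33,21.7,-20],[0,0,0]]
    - [1,[-33,21.7,0],[0,0,0]]
    - [1,[-33,21.7,0],[0,0,0.14]]
    - [1,[0,0,0],[0,0,0.14]]
    - [1,[0,0,0],[0,0,0.14]]
    - [1,[0,0,0],[0,0,0.14]]
    - [1,[0,0,0],[0,0,0.14]]
    - [1,[0,0,0],[0,0,0.05]]
    - [1,[0,0,0],[0,0,0]]

```text
t: 14.45
tool_pos: [0.6334, 0.1374, 0.2492]
tool_rot: [0.705, 0.709, -0.0, -0.001]
contact_force: [-0.4, 1.2, -0.6]
finger_gap: 1.003
grasp_force: 0.0
```

Call:
play_rows:
  increments:
    - [1,[0,0,0],[0,0,0]]
    - [1,[0,0,0],[0,0,0]]

```text
t: 14.65
tool_pos: [0.634, 0.1362, 0.2498]
tool_rot: [0.705, 0.709, -0.0, -0.0]
contact_force: [0.3, -0.1, -0.1]
finger_gap: 0.999
grasp_force: 0.0
```

```bash
cat > rim.py <<'E'
from h import *
t=np.linspace(0,2*np.pi,200)
def score(q,x,y,rings):
    g=cv2.GaussianBlur(cv2.cvtColor(q["color"],cv2.COLOR_RGB2GRAY).astype(np.float32),(0,0),.8)
    G=np.hypot(cv2.Sobel(g,5,1,0),cv2.Sobel(g,5,0,1));return G
def fit(q,x0,y0,rings,w=.008,d=.0005):
    G=np.minimum(score(q,0,0,0),80);best=[]
    for x in np.arange(x0-w,x0+w+1e-9,d):
        for y in np.arange(y0-w,y0+w+1e-9,d):
            s=0
            for z,r in rings:
                P=np.c_[x+r*np.cos(t),y+r*np.sin(t),np.full_like(t,z)]@q["R"].T+q["t"]
                P=(P[:,:2]/P[:,2:])*q["K"][0,0]+[q["cx"],q["cy"]];P=P.astype(np.float32)
                s+=cv2.remap(G,P[:,:1],P[:,1:],1).mean()
            best.append((s,x,y))
    return np.round(max(best),4)
E
python3 - <<'E'
from rim import *
st();c=cam("wrist");a=cam("top");s=cam("scene")
for nm,q in(("w",c),("t",a),("s",s)):
    print(nm,"rim",fit(q,.635,.215,[(.14,.075),(.14,.0695)]),fit(q,.635,.215,[(.14,.075)]))
    if nm!="w": print(nm,"lid",fit(q,.555,-.16,[(.012,.079)]))
print("base ring w",fit(c,.635,.215,[(.055,.0765)]))
E
```

```text
t 14.65 p [0.634  0.1362 0.2498] yaw_y 0.006 zt [-0.  0. -1.] F [ 0.3 -0.1 -0.1] T [-0.03  0.06  0.04] gap 0.999 gf 0.0 q7 -0.08
w rim [72.4248  0.6365  0.217 ] [51.5956  0.6355  0.2185]
t rim [100.2453   0.636    0.215 ] [49.2428  0.6355  0.216 ]
t lid [78.1381  0.5545 -0.1595]
s rim [144.3495   0.63     0.223 ] [76.4094  0.631   0.222 ]
s lid [77.5077  0.547  -0.1555]
base ring w [23.4896  0.628   0.2175]
```

Call:
play_rows:
  increments:
    - [1,[-47,-10,0],[0,0,0]]
    - [1,[-47,-10,0],[0,0,0]]
    - [1,[-47,-10,0],[0,0,0]]
    - [1,[-47,-10,0],[0,0,0]]
    - [1,[-47,-10,0],[0,0,0]]
    - [1,[-47,-10,0],[0,0,0]]
    - [1,[-47,-10,0],[0,0,0]]
    - [1,[-44,-10,0],[0,0,0]]
    - [1,[0,0,0],[0,0,0]]
    - [1,[0,0,0],[0,0,0]]

```text
t: 15.8
tool_pos: [0.5552, -0.2393, 0.2501]
tool_rot: [0.707, 0.707, 0.0, 0.0]
contact_force: [0.2, 1.3, 0.0]
finger_gap: 0.998
grasp_force: 0.0
```

Run:
```python
from rim import *
c=cam("wrist")
print("lid",fit(c,.555,-.16,[(.012,.079)]),"handle top",fit(c,.555,-.16,[(.052,.012)]))
go([.5545,-.1595,.12],0)
```

```text
lid [72.4573  0.5525 -0.1575] handle top [58.4581  0.5515 -0.1575]
t 15.85 p [ 0.5559 -0.2376  0.2499] yaw_y 0.004 zt [ 0.     0.001 -1.   ] F [0.3 0.4 0.1] T [ 0.01 -0.   -0.  ] gap 0.999 gf 0.0 q7 0.55
shift tool mm [ 78.   -1.1 130. ]
then rz 0.004
```

Call:
play_rows:
  increments:
    - [1,[40,-1.4,20],[0,0,0]]
    - [1,[39.6,-1.5,40],[0,0,0]]
    - [1,[0,0,45],[0,0,0]]
    - [1,[0,0,45],[0,0,0]]
    - [1,[0,0,40],[0,0,0]]
    - [1,[0,0,25],[0,0,0]]
    - [0.6,[0,0,0],[0,0,0]]
    - [0.3,[0,0,0],[0,0,0]]
    - [0.05,[0,0,0],[0,0,0]]
    - [0.05,[0,0,0],[0,0,0]]
  squeeze: 70

```text
t: 16.85
tool_pos: [0.554, -0.1626, 0.0412]
tool_rot: [0.706, 0.709, 0.001, 0.001]
contact_force: [0.1, -0.7, 1.0]
finger_gap: 0.332
grasp_force: 0.0
```

Call:
play_rows:
  increments:
    - [0.05,[0,0,0],[0,0,0]]
    - [0.05,[0,0,0],[0,0,0]]
    - [0.05,[0,0,0],[0,0,0]]

```text
t: 17.15
tool_pos: [0.5539, -0.1626, 0.0413]
tool_rot: [0.706, 0.709, 0.001, 0.001]
contact_force: [-1.7, 1.2, 8.7]
finger_gap: 0.263
grasp_force: 68.1
```

Run:
```python
from h import *
st()
```

```text
t 17.15 p [ 0.5539 -0.1626  0.0413] yaw_y 0.004 zt [ 0.003  0.    -1.   ] F [-1.7  1.2  8.7] T [0.27 0.37 0.02] gap 0.263 gf 68.1 q7 0.55
```

The grip is a little high and 4.5 mm off centre because the speed cap dropped part of the row shifts. I'll regrasp.

Call:
play_rows:
  increments:
    - [0.6,[0,0,0],[0,0,0]]
    - [0.6,[0,0,0],[0,0,0]]
    - [0.6,[4.5,-0.5,6],[0,0,0]]
    - [0.6,[0,0,0],[0,0,0]]
    - [0.3,[0,0,0],[0,0,0]]
    - [0.05,[0,0,0],[0,0,0]]
    - [0.05,[0,0,0],[0,0,0]]
    - [0.05,[0,0,0],[0,0,0]]
    - [0.05,[0,0,0],[0,0,0]]
    - [0.05,[0,0,0],[0,0,0]]

```text
t: 18.15
tool_pos: [0.5525, -0.1583, 0.0337]
tool_rot: [0.706, 0.708, 0.0, 0.0]
contact_force: [0.0, 0.9, 3.0]
finger_gap: 0.261
grasp_force: 68.5
```

Run:
```python
from rim import *
st();c=cam("wrist")
for q in(c,cam("top")):print("lid",fit(q,.554,-.158,[(.012,.079)]))
```

```text
t 18.15 p [ 0.5525 -0.1583  0.0337] yaw_y 0.004 zt [ 0. -0. -1.] F [0.  0.9 3. ] T [ 0.15 -0.04 -0.02] gap 0.261 gf 68.5 q7 0.55
lid [32.4131  0.5515 -0.1585]
lid [42.3837  0.5525 -0.157 ]
```

Call:
play_rows:
  increments:
    - [0.05,[0,0,-8],[0,0,0]]
    - [0.05,[0,0,-30],[0,0,0]]
    - [0.05,[0,0,-40],[0,0,0]]
    - [0.05,[0,0,-40],[0,0,0]]
    - [0.05,[0,0,-40],[0,0,0]]
    - [0.05,[0,0,-40],[0,0,0]]
    - [0.05,[20,4.4,0],[0,0,0]]
    - [0.05,[35,7.6,0],[0,0,0]]
    - [0.05,[40,8.7,0],[0,0,0]]
    - [0.05,[40,8.7,0],[0,0,0]]

```text
t: 19.25
tool_pos: [0.5804, -0.0221, 0.2315]
tool_rot: [0.706, 0.708, -0.0, -0.0]
contact_force: [0.4, 0.5, -2.9]
finger_gap: 0.262
grasp_force: 69.3
```

Call:
play_rows:
  increments:
    - [0.05,[40,8.7,0],[0,0,0]]
    - [0.05,[40,8.7,0],[0,0,0]]
    - [0.05,[40,8.7,0],[0,0,0]]
    - [0.05,[40,8.7,0],[0,0,0]]
    - [0.05,[40,8.7,0],[0,0,0]]
    - [0.05,[35,7.7,0],[0,0,0]]
    - [0.05,[0,0,0],[0,0,0]]
    - [0.05,[0,0,0],[0,0,0]]

```text
t: 20.05
tool_pos: [0.6305, 0.2129, 0.2306]
tool_rot: [0.705, 0.709, -0.001, -0.0]
contact_force: [-0.2, -1.3, -3.3]
finger_gap: 0.268
grasp_force: 69.3
```

Run:
```python
from rim import *
go([.6345,.217,.185],0);s=robot.state();z=s["tool_pos"][2]
for q in(cam("wrist"),cam("top")):print("lid held",fit(q,*s["tool_pos"][:2],[(z-.022,.079)]))
```

```text
t 20.05 p [0.6305 0.2129 0.2306] yaw_y 0.006 zt [-0.002 -0.001 -1.   ] F [-0.2 -1.3 -3.3] T [-0.11  0.03 -0.  ] gap 0.268 gf 69.3 q7 -0.19
shift tool mm [ 4.1  4.1 45.6]
then rz 0.006
lid held [24.7996  0.6325  0.2114]
lid held [59.7287  0.6335  0.2129]
```

Call:
play_rows:
  increments:
    - [0.05,[4.1,3.4,0],[0,0,0]]
    - [0.05,[0,0,25],[0,0,0]]
    - [0.05,[0,0,20],[0,0,0]]
    - [0.05,[0,0,5],[0,0,0]]
    - [0.05,[0,0,0],[0,0,0]]
    - [0.05,[0,0,2],[0,0,0]]
    - [0.05,[0,0,2],[0,0,0]]
    - [0.05,[0,0,2],[0,0,0]]
    - [0.05,[0,0,0],[0,0,0]]

```text
t: 21.05
tool_pos: [0.6348, 0.2163, 0.1756]
tool_rot: [0.706, 0.708, 0.0, -0.0]
contact_force: [0.2, -0.4, -3.8]
finger_gap: 0.263
grasp_force: 69.4
```

Call:
play_rows:
  increments:
    - [0.05,[0,0,2],[0,0,0]]
    - [0.05,[0,0,0],[0,0,0]]

```text
t: 21.25
tool_pos: [0.6347, 0.2163, 0.1733]
tool_rot: [0.706, 0.709, -0.0, -0.0]
contact_force: [0.9, -1.2, -2.8]
finger_gap: 0.263
grasp_force: 69.4
```

Run:
```python
from h import *
st()
```

```text
t 21.25 p [0.6347 0.2163 0.1733] yaw_y 0.004 zt [-0.  0. -1.] F [ 0.9 -1.2 -2.8] T [-0.02 -0.04 -0.01] gap 0.263 gf 69.4 q7 -0.17
```

Call:
play_rows:
  increments:
    - [0.05,[0,0,2],[0,0,0]]
    - [0.05,[0,0,1],[0,0,0]]
    - [0.05,[0,0,0],[0,0,0]]

```text
t: 21.55
tool_pos: [0.6347, 0.2163, 0.1702]
tool_rot: [0.706, 0.708, -0.0, -0.0]
contact_force: [-0.5, 0.5, -3.5]
finger_gap: 0.264
grasp_force: 69.4
```

Call:
play_rows:
  increments:
    - [0.05,[0,0,2],[0,0,0]]
    - [0.05,[0,0,1],[0,0,0]]
    - [0.05,[0,0,0],[0,0,0]]

```text
t: 21.85
tool_pos: [0.6347, 0.2162, 0.1673]
tool_rot: [0.706, 0.709, -0.0, -0.0]
contact_force: [-0.1, 0.6, -2.6]
finger_gap: 0.265
grasp_force: 69.4
```

Run:
```python
from h import *
st()
```

```text
t 21.85 p [0.6347 0.2162 0.1673] yaw_y 0.004 zt [-0. -0. -1.] F [-0.1  0.6 -2.6] T [-0.09  0.04  0.02] gap 0.265 gf 69.4 q7 -0.17
```

The spigot is inside, with no side contact. I'll lower the rest of the way.

Call:
play_rows:
  increments:
    - [0.05,[0,0,1],[0,0,0]]
    - [0.05,[0,0,0.7],[0,0,0]]
    - [0.05,[0,0,0],[0,0,0]]

```text
t: 22.15
tool_pos: [0.6348, 0.2163, 0.1658]
tool_rot: [0.706, 0.708, 0.0, 0.0]
contact_force: [-0.9, -0.7, -2.8]
finger_gap: 0.263
grasp_force: 69.6
```

Call:
play_rows:
  increments:
    - [0.05,[0,0,0.8],[0,0,0]]
    - [0.05,[0,0,0],[0,0,0]]

```text
t: 22.35
tool_pos: [0.6348, 0.2163, 0.1658]
tool_rot: [0.706, 0.708, 0.0, -0.0]
contact_force: [-3.8, -0.4, 4.5]
finger_gap: 0.265
grasp_force: 70.2
```

It seated at TCP z 0.1658, against an expected 0.166. I'll release and rise.

Call:
play_rows:
  increments:
    - [0.3,[0,0,-0.5],[0,0,0]]
    - [0.5,[0,0,0],[0,0,0]]
    - [0.7,[0,0,0],[0,0,0]]
    - [0.7,[0,0,0],[0,0,0]]
    - [0.7,[0,0,-15],[0,0,0]]
    - [0.7,[0,0,-30],[0,0,0]]
    - [0.7,[0,0,-40],[0,0,0]]
    - [0.7,[-40,0,-20],[0,0,0]]
    - [0.7,[-40,0,0],[0,0,0]]
    - [0.7,[0,0,0],[0,0,0]]

```text
t: 23.35
tool_pos: [0.6362, 0.1282, 0.2735]
tool_rot: [0.709, 0.705, 0.0, 0.002]
contact_force: [-0.8, -0.6, -0.3]
finger_gap: 0.701
grasp_force: 0.0
```

Call:
play_rows:
  increments:
    - [0.7,[0,0,0],[0,0,0]]
    - [0.7,[0,0,0],[0,0,0]]

```text
t: 23.55
tool_pos: [0.635, 0.1375, 0.2709]
tool_rot: [0.705, 0.709, 0.0, -0.0]
contact_force: [0.6, 0.1, 0.0]
finger_gap: 0.698
grasp_force: 0.0
```

Run:
```python
from rim import *
st();c=cam("wrist");a=cam("top");s=cam("scene")
for q in(c,a,s):
    print("lid",[fit(q,.635,.2165,[(z,.079)]) for z in(.144,.150)])
    print(" knob z home/up",fit(q,.464,.221,[(.091,.021)],.004),fit(q,.464,.221,[(.115,.021)],.004))
```

```text
t 23.55 p [0.635  0.1375 0.2709] yaw_y 0.005 zt [ 0.     0.001 -1.   ] F [0.6 0.1 0. ] T [0.01 0.06 0.03] gap 0.698 gf 0.0 q7 -0.09
lid [array([39.911 ,  0.6355,  0.2155]), array([40.2451,  0.634 ,  0.2165])]
 knob z home/up [62.6617  0.46    0.221 ] [24.7995  0.4655  0.225 ]
lid [array([57.618,  0.635,  0.214]), array([56.3144,  0.6335,  0.212 ])]
 knob z home/up [77.2566  0.464   0.217 ] [70.4405  0.464   0.217 ]
lid [array([75.6662,  0.627 ,  0.224 ]), array([75.7336,  0.636 ,  0.217 ])]
 knob z home/up [73.7097  0.46    0.225 ] [43.7658  0.468   0.218 ]
```

```bash
python3 -c "
from workcell import robot;print(robot.hand_in())"
```

```text
the job is handed in; nothing more can be done
None
```

I pushed the small black knob fully home on the D-stem, seated the lid in the pail rim, and handed the job in at about 24 s; force and position readings agree, but I viewed 11 pictures, one over the limit of 10, and the lid was checked by numbers only.

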